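# Shut the pin-well cover and hold the die holder in the jig's corner

## Robot

A 7-joint arm with a two-finger parallel gripper is mounted at the origin on the work surface. World frame = base frame: x ahead of the robot, y to its left, z up, the work surface at z = 0. Lengths are in m, angles in rad, forces in N, time in s.
With the tool pointing down it reaches from about 0.4 to 0.85 m from the base axis. Payload 10.4 kg.
Tool frame: the origin (TCP) lies at the very end of the fingers, on their centre line; the grasp point (between the pads) lies 19 mm behind it (manip.grip_depth is the distance from the TCP to the grasp point, in m); z points along the fingers, x is the direction in which the jaws open and shut, and the axes are right-handed (so a half turn about z gives the same grasp; the last joint's range is limited). The gripper opens to 85 mm and grips with 20 to 120 N. Pads are 22 mm wide; open, the fingers measure 114 mm over their backs; the gripper's body (76 mm by 85 mm) begins 54 mm behind the grasp point. The pads swing forward as they close: fully open they stand 13 mm farther back than shut.
Start: joints at [1.271, 0.332, -0.065, 1.46, 0.022, 1.35, -0.088], TCP at [0.171, -0.601, 0.231] pointing down, gripper open.
Joint ranges: [-2.6, 2.6], [-0.5, 2.12], [-1.47, 1.34], [0.16, 2.42], [-1.27, 4.41], [0.06, 2.06], [-2.6, 2.6]. Speed limits (rad/s): [2.22, 2.22, 2.79, 2.79, 3.14, 3.14, 3.14].

## Interface

Orientations are given as a unit quaternion [x, y, z, w].
In Python, from workcell import manip, cams gives the robot as it stands. The module is installed in compiled form; this text tells all that it offers.
- The arm moves only by the tool move_arm, never from a script. Its arguments are lists of equal length, an entry for each row: "claw": the opening, from 0 (shut) to 1 (fully open); "dp": the shift along the tool's x, y, z as a fraction of full scale, a list of three; "turn": the turn, a rotation vector about the tool's x, y, z as a fraction of full scale, a list of three. A call has 1 to 8 rows; each row shifts and turns the commanded pose from where the row before left it, along the tool's axes as they then stand; what a row does not reach is not made up. Full scale, the value 1, is 200 mm for a shift and 45 degrees for a turn. A row lasts 1/12 s, in which the tool goes at most 41.7 mm and 7.16 degrees, less where a joint would pass 70% of its speed; a pose out of reach is approached as far as the arm can. A call with a number of a shift or a turn outside -1 to 1 is refused whole. A call with a gripper value outside its range is refused whole. The fingers move at their own pace and stop on an object; "grip_force" is the grip in N (left out, the last holds). Time passes only in rows, so rows that do not move let the fingers close. It gives the time, the measured TCP pose, the force and the opening at its end, in the units of the state.
- manip.get_obs(): the state, without advancing time (a new reading comes with each control period).
- cams.camera(name): name is "scene" or "side" or "wrist"; returns the picture (420x560x3 uint8, red, green, blue); there is no depth.
- cams.camera_info(name): a dict with "fx", "fy", "cx", "cy" (pixels), "dist" ([k1, k2, p1, p2, k3] as OpenCV has them; the pictures are not rectified), "pose" (4x4, takes a point from camera to world coordinates); the wrist camera has in their place "tool_from_camera" (4x4, takes a point from camera to tool coordinates, whose origin is the TCP and whose axes are the tool frame's). Camera axes: x right, y down, z forward; pixel columns grow to the right and rows downward; lengths in m; the calibration is good to about 2 mm. A picture is of the moment at which its call begins: read the wrist's pose just before it. camera_info takes no time and is no camera call.
- manip.hand_in(): hands the job in, once; it reports no verdict.
The state is a dict: "clock": time; "joint_pos": joint angles; "joint_velocities": joint speeds; "tau": joint torques, N m; "position": TCP position; "ee_rot": TCP orientation; "ft_force": force on the tool from outside, world axes, zero at the start; "torque": the same for the moment, N m; "grip_width": opening from 0.0 (shut) to 1.0 (fully open).
Only numpy, scipy, OpenCV 4.12 (cv2) and the standard library are available. Lean on these libraries where they do the work, as an engineer would, in place of code of your own. Each camera call takes 0.05 s, during which the arm holds its last target.

## Task

On the print shop's mounting jig, slide the steel cover fully shut over the pin well, so that it makes the floor of the corner. Then take the aluminium die holder with the flat rib (not the one with the round post), stand it flat on the closed cover and press it squarely into the corner, one long side touching the long back fence and one end touching the short side fence at once, and finish still pressing and holding it firmly there, without letting go. Leave the other things on the table where they are.

Things in the scene. Friction and masses are not known exactly. Their poses are not given: they have to be found in the camera images.
- jig: mounting jig, fixed on the table: aluminium base 160 mm (its x) by 360 mm (its y), an open pin well in its +y half. Origin: centre of its underside, on the table; x points away from the robot to the back fence, y along the back fence to the side fence, z up. The cover runs along y in a channel from x = -60 to +60 mm; the rails beside it are flush with the cover's top, 28 mm above the table
- corner (a point): where the fences' inner faces meet, on the level of the cover's top: jig x = +60, y = +160, z = 28 mm; axes as the jig's. The die holder pressed home has its origin 25 mm from here towards -x and 40 mm towards -y, its axes parallel to the jig's (or half a turn round)
- back_fence: the long steel fence, 20 x 360 mm, its top 44 mm above the table (16 mm above the cover); origin at the centre of its underside; its inner face looks to the jig's -x, 10 mm from its origin, at jig x = +60 mm. Rigid
- side_fence: the short steel fence, 140 x 20 mm, its top 44 mm above the table (16 mm above the cover); origin at the centre of its underside; its inner face looks to the jig's -y, 10 mm from its origin, at jig y = +160 mm. Rigid
- cover (a joint): the sliding cover, a dark steel plate 120 (jig x) x 145 (jig y) x 6 mm; its slide along the jig's y reads 0 fully shut (against a firm end stop) and up to 0.13 m open, growing as the cover moves to the jig's -y. It slides stiffly (about 2 N) and stays where it is left
- cover_tab (a point): the middle of the top edge of the cover's upright tab, 58 mm above the table. The tab is 10 mm thick (jig y), 50 mm long (jig x) and stands 30 mm above the cover, at its -y end; with the cover shut it is at jig x = 0, y = 22 mm
- die_holder: the part: aluminium slab 50 (its x) x 80 (its y) x 22 mm with an upright rib on top, 12 mm thick (its x), 50 mm long (its y), 34 mm high, centred, so 56 mm high in all; about 0.3 kg, loose on the table, the same after half a turn. Aluminium on steel: it drags on the cover and along the fences, the more the harder it is pressed, so part of a push may not reach its fence (friction up to about 1.2). Origin at the centre of its underside, z up
- post_holder: the look-alike that stays where it is: same 50 x 80 x 22 mm aluminium slab but with a round post (22 mm diameter, 34 mm high) in place of the rib; loose, lying on the table; origin at the centre of its underside
- tape_roll: bystander: pale paper tape roll lying flat, 84 mm outside diameter, 24 mm high; loose; origin under its centre
- glue_jar: bystander: white closed jar, 60 mm diameter, 75 mm high; loose; origin under its centre
- screwdriver: bystander: screwdriver lying on the table, about 200 mm long and under 35 mm high; loose; origin under its middle
- weight: bystander: round brass weight, 56 mm diameter, 52 mm high; loose; origin under its centre
- mug: bystander: white mug, 80 mm diameter, 90 mm high; loose; origin under its centre
- roller: bystander: small black hand roller with a wooden handle, about 38 mm high and 190 mm long; loose; origin on the table under the middle of the drum
Mind the look-alikes: they are no part of the job. Leave any green look-alike of the die_holder alone.

How it is judged:
By the outcome, as a careful person would: the job done as asked, in the order asked, and still so for the second after the job is handed in, while the arm keeps its last pose, push and grip.
It also fails if it takes over 72 s, if anything falls off the work surface, if the arm or the gripper's body presses on something with over 40 N, if the wrist force passes 120 N, or if a joint passes its speed limit or range.

## Working session

There is one attempt and no reset: what is moved stays moved. The work goes in short steps, Python scripts to look and compute and a tool call to move; the robot and the scene stay as the last step left them, time stands still between calls to the robot, and variables do not carry over. Pictures are saved under pics/ and viewed, and the job is handed in when it is done.

Besides the shell and the picture viewer there is one more tool, called after "Call:" as name(argument=value, ...), one argument or row to a line, values as JSON. move_arm: Moves the arm, as the interface text tells. Shift numbers are shares of 200 mm and turn numbers shares of 45 degrees, none past 1 either way. Its arguments: {"type":"object","properties":{"claw":{"type":"array","items":{"type":"number"}},"dp":{"type":"array","items":{"type":"array","items":{"type":"number"}}},"turn":{"type":"array","items":{"type":"array","items":{"type":"number"}}},"grip_force":{"type":"number"}},"required":["claw","dp","turn"]}

```bash
mkdir -p pics; ls; python3 - <<'E'
from workcell import manip, cams
import cv2, numpy as np
np.set_printoptions(precision=4,suppress=True)
print(manip.get_obs())
for n in ["scene","side","wrist"]:
    print(n,cams.camera_info(n))
    cv2.imwrite(f"pics/{n}0.png",cams.camera(n)[:,:,::-1])
E
```

```text
pics
{'clock': 0.0, 'joint_pos': array([ 1.2714,  0.3329, -0.0648,  1.4609,  0.0216,  1.3499, -0.0885]), 'joint_velocities': array([ 0.0006, -0.0004, -0.0005, -0.0005,  0.001 , -0.0005, -0.0004]), 'tau': array([  0.0003, -62.5458,   0.0491, -39.1609,   0.0162,   0.01  ,
         0.    ]), 'position': array([ 0.1707, -0.6008,  0.2305]), 'ee_rot': array([ 0.7979, -0.6028, -0.0006, -0.0004]), 'ft_force': array([ 0.5582,  0.3491, -0.2084]), 'torque': array([-0.0096, -0.0414, -0.0289]), 'grip_width': 0.9977100884103767}
scene {'fx': 460.59738630076816, 'fy': 460.59738630076816, 'cx': 281.6301591580275, 'cy': 213.2433731230763, 'dist': array([-0.0557,  0.    ,  0.    ,  0.    ,  0.    ]), 'pose': array([[-0.7416,  0.5386, -0.3999,  1.023 ],
       [ 0.6706,  0.5804, -0.4619,  0.5815],
       [-0.0167, -0.6107, -0.7917,  1.1099],
       [ 0.    ,  0.    ,  0.    ,  1.    ]])}
side {'fx': 436.73589737859584, 'fy': 436.73589737859584, 'cx': 283.6612905185085, 'cy': 207.49513055656323, 'dist': array([0.0041, 0.    , 0.    , 0.    , 0.    ]), 'pose': array([[-0.6998, -0.4067,  0.5873, -0.1881],
       [-0.714 ,  0.3727, -0.5927,  0.7079],
       [ 0.0222, -0.8341, -0.5512,  0.7365],
       [ 0.    ,  0.    ,  0.    ,  1.    ]])}
wrist {'fx': 310.0613408195173, 'fy': 310.0613408195173, 'cx': 275.7630086013901, 'cy': 205.1284463847703, 'dist': array([0., 0., 0., 0., 0.]), 'tool_from_camera': array([[ 1.    , -0.0001,  0.0001,  0.0014],
       [ 0.    ,  0.9446,  0.3283, -0.0843],
       [-0.0001, -0.3283,  0.9446, -0.1428],
       [ 0.    ,  0.    ,  0.    ,  1.    ]])}
```

View pics/scene0.png

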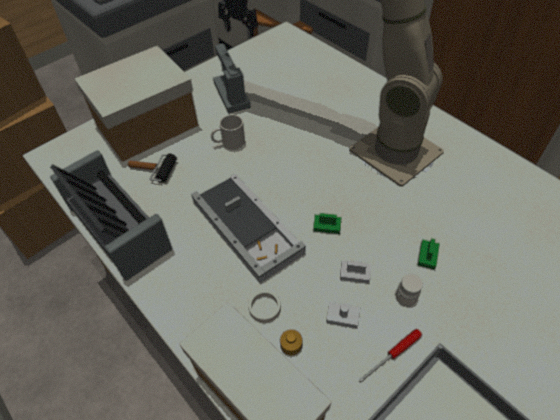

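View pics/side0.png

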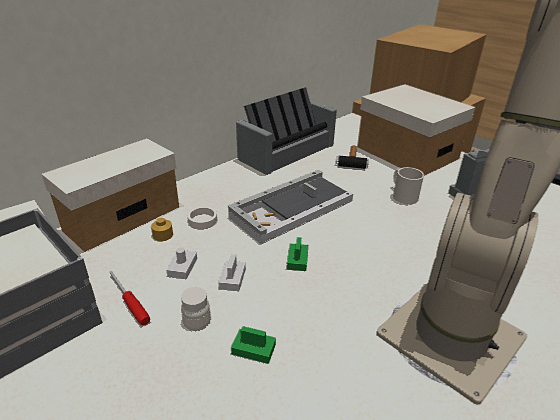

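View pics/wrist0.png

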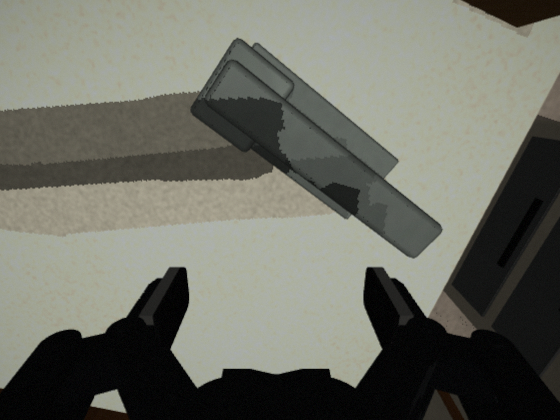

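Look-alike candidates in the scene view: grey with rib (355,271), grey with round post (343,315), green ribs (327,223) and (429,253). I choose (355,271), which is (232,273) in the side view, and will check it in an enlarged crop.

```bash
python3 - <<'E'
import cv2
a=cv2.imread("pics/scene0.png");b=cv2.imread("pics/side0.png")
cv2.imwrite("pics/c1.png",cv2.resize(a[165:285,180:320],None,fx=5.7,fy=5,interpolation=cv2.INTER_CUBIC)[:, :])
cv2.imwrite("pics/c1.png",cv2.resize(a[165:285,185:315],None,fx=5,fy=5,interpolation=cv2.INTER_CUBIC))
cv2.imwrite("pics/c2.png",cv2.resize(a[250:335,315:385],None,fx=7,fy=7,interpolation=cv2.INTER_CUBIC))
cv2.imwrite("pics/c3.png",cv2.resize(b[165:245,220:360],None,fx=5,fy=5,interpolation=cv2.INTER_CUBIC))
cv2.imwrite("pics/c4.png",cv2.resize(b[235:300,160:255],None,fx=8,fy=8,interpolation=cv2.INTER_CUBIC))
E
```

```text
(no output)
```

View pics/c1.png

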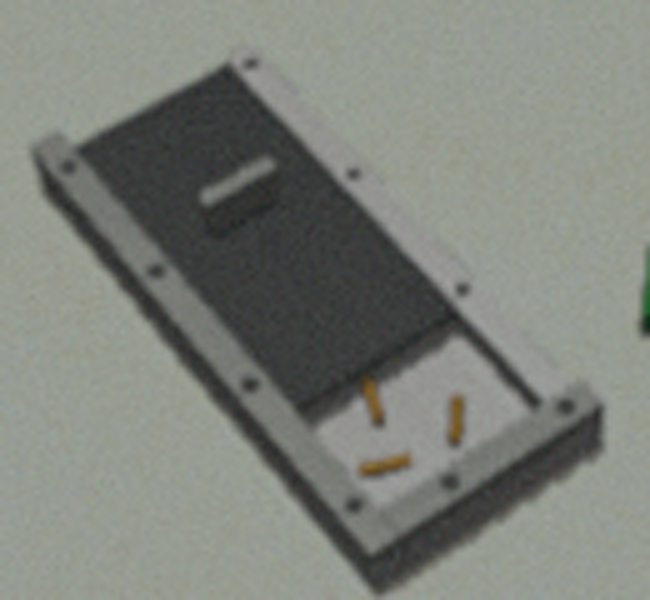

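View pics/c2.png

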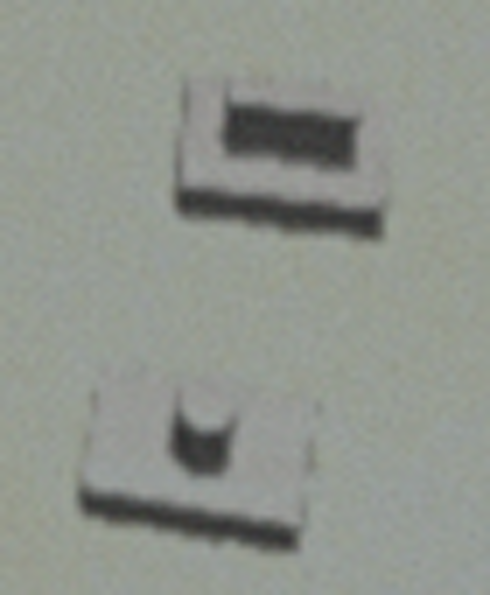

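View pics/c3.png

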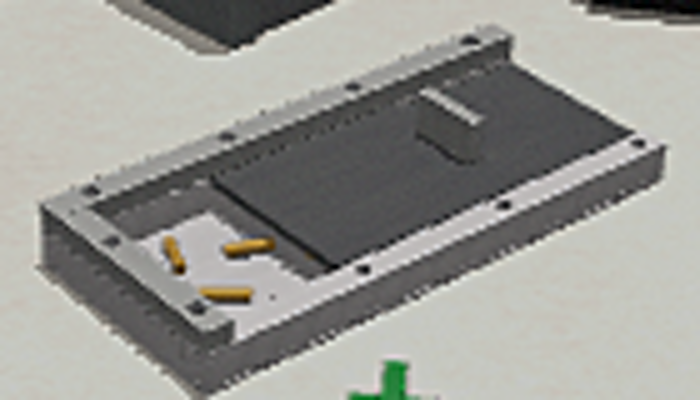

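View pics/c4.png

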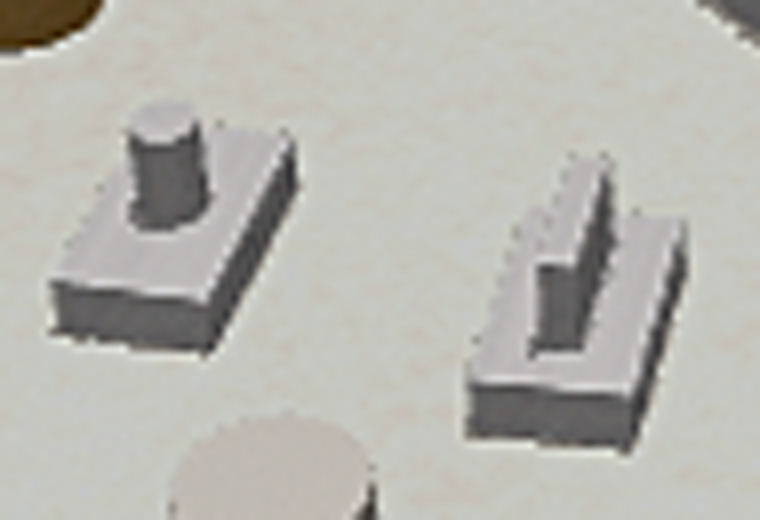

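The crop confirms the choice: the right-hand part (scene 355,271 / side 232,273) has a flat rib and the other grey one has a round post. The cover is open, with its tab at about scene (232,201). Next I fit the poses of the jig, tab and holder.

```bash
cat > h.py <<'E'
import numpy as np, cv2
from scipy.optimize import least_squares
from workcell import manip, cams
np.set_printoptions(precision=4,suppress=True)
def proj(n,P,info=None,T=None):
    i=info or cams.camera_info(n); T=i['pose'] if T is None else T
    W=np.linalg.inv(T); K=np.array([[i['fx'],0,i['cx']],[0,i['fy'],i['cy']],[0,0,1]])
    return cv2.projectPoints(np.asarray(P,float).reshape(-1,3),cv2.Rodrigues(W[:3,:3])[0],W[:3,3],K,i['dist'])[0][:,0]
def loc(p,P):
    P=np.asarray(P,float); c,s=np.cos(p[2]),np.sin(p[2])
    return np.c_[p[0]+c*P[:,0]-s*P[:,1],p[1]+s*P[:,0]+c*P[:,1],P[:,2]]
def uncrop(c,off,k): return (np.asarray(c,float)+.5)/k-.5+np.array(off)
def fit(obs,p0):
    """obs: list of (cam,localpts(mm),px)"""
    f=lambda p:np.concatenate([(proj(n,loc(p,np.array(P)/1000.))-px).ravel() for n,P,px in obs])
    r=least_squares(f,p0,loss='soft_l1'); print(r.x,np.degrees(r.x[2]));print(r.fun.reshape(-1,2));return r.x
E
python3 - <<'E'
from h import *
o=(185,165);s=(220,165)
J=[("scene",[(80,180,44),(80,-180,44),(60,-180,44),(-80,-180,28)],uncrop([(372,555),(33,150),(62,133),(245,45)],o,5)),
("side",[(80,180,44),(60,-180,44),(-80,-180,28),(-80,160,44)],uncrop([(43,205),(512,38),(663,150),(232,323)],s,5))]
j=fit(J,[.6,0,0])
f=lambda v:np.r_[(proj("scene",loc(j,[(v[0],v[1],.058)]))-uncrop([(238,182)],o,5)).ravel(),(proj("side",loc(j,[(v[0],v[1],.058)]))-uncrop([(452,105)],s,5)).ravel()]
r=least_squares(f,[0,0]);print("tab jig",r.x,r.fun,loc(j,[(*r.x,.058)]))
o=(315,250);s=(160,235)
for p0 in ([.6,.3,0.],[.6,.3,1.57],[.6,.3,-.8],[.6,.3,.8]):
  D=[("side",[(25,40,22),(-25,40,22),(-25,-40,22),(6,25,56),(-6,25,56),(-6,-25,56),(6,-25,56)],uncrop([(468,382),(632,392),(687,222),(537,265),(585,268),(608,158),(580,155)],s,8))]
  d=fit(D,p0)
print(proj("scene",loc(d,np.array([(25,40,22),(25,-40,22),(-25,40,22),(-25,-40,22),(25,40,0),(25,-40,0)])/1e3))*7-np.array(o)*7)
E
```

```text
[ 0.5732 -0.0963 -0.0853] -4.884895336701847
[[ 0.7727  0.5215]
 [-0.2713 -0.4696]
 [-0.4164 -0.1662]
 [ 1.5838  0.0346]
 [-1.3138 -0.2351]
 [ 0.0477 -0.6647]
 [ 0.5999 -1.2639]
 [ 0.3125 -0.3781]]
tab jig [ 0.0003 -0.0699] [ 0.0443 -0.1973 -0.162  -0.0653] [[ 0.5676 -0.1659  0.058 ]]
[0.4562 0.2285 0.6799] 38.95334021375774
[[ 0.0421 -0.2628]
 [ 0.518   0.5438]
 [ 0.0733 -0.4201]
 [ 0.0805 -0.0855]
 [-0.8537  0.0211]
 [ 0.687   0.1287]
 [-0.6841  0.0538]]
[0.4562 0.2285 0.6799] 38.953335530284036
[[ 0.0421 -0.2628]
 [ 0.518   0.5438]
 [ 0.0733 -0.4201]
 [ 0.0805 -0.0855]
 [-0.8537  0.0211]
 [ 0.687   0.1287]
 [-0.6841  0.0538]]
[0.4562 0.2285 0.6799] 38.953337231028314
[[ 0.0421 -0.2628]
 [ 0.518   0.5438]
 [ 0.0733 -0.4201]
 [ 0.0805 -0.0855]
 [-0.8537  0.0211]
 [ 0.687   0.1287]
 [-0.6841  0.0538]]
[0.4562 0.2285 0.6799] 38.95333736617985
[[ 0.0421 -0.2628]
 [ 0.518   0.5438]
 [ 0.0733 -0.4201]
 [ 0.0805 -0.0855]
 [-0.8537  0.0211]
 [ 0.687   0.1287]
 [-0.6841  0.0538]]
[[386.0342 207.9241]
 [177.4917 181.8793]
 [391.3118  97.176 ]
 [187.5835  72.3453]
 [378.2821 235.9617]
 [172.6918 210.1212]]
```

Call:
move_arm(
  claw=[1,1,1,1,1,1,1,1],
  dp=[
    [-0.097,-0.156,0],
    [-0.097,-0.156,0],
    [-0.097,-0.156,0],
    [-0.097,-0.156,0],
    [-0.097,-0.156,0],
    [-0.097,-0.156,0],
    [-0.097,-0.156,0],
    [-0.097,-0.156,0],
  ],
  turn=[
    [0,0,0],
    [0,0,0],
    [0,0,0],
    [0,0,0],
    [0,0,0],
    [0,0,0],
    [0,0,0],
    [0,0,0],
  ],
)

```text
clock: 0.82
position: [0.3693, -0.3822, 0.2313]
ee_rot: [0.798, -0.603, 0.0, 0.0]
ft_force: [1.0, -1.0, 0.2]
grip_width: 0.994
```

Call:
move_arm(
  claw=[1,1,1,1,1,1,1,1],
  dp=[
    [-0.097,-0.156,0],
    [-0.097,-0.156,0],
    [-0.097,-0.156,0],
    [-0.097,-0.156,0],
    [-0.097,-0.156,0],
    [-0.097,-0.156,0],
    [-0.097,-0.156,0],
    [-0.097,-0.156,0],
  ],
  turn=[
    [0,0,0],
    [0,0,0],
    [0,0,0],
    [0,0,0],
    [0,0,0],
    [0,0,0],
    [0,0,0],
    [0,0,0],
  ],
)

```text
clock: 1.48
position: [0.567, -0.1648, 0.2312]
ee_rot: [0.798, -0.603, -0.0, 0.0]
ft_force: [1.2, -1.0, -0.4]
grip_width: 1.0
```

Call:
move_arm(
  claw=[1,1,1,1,1],
  dp=[
    [0,0,0],
    [0,0,0],
    [0,0,0],
    [0,0,0],
    [0,0,0],
  ],
  turn=[
    [0,0,0.116],
    [0,0,0.116],
    [0,0,0.116],
    [0,0,0.114],
    [0,0,0],
  ],
)

```text
clock: 1.9
position: [0.5661, -0.1661, 0.231]
ee_rot: [-0.675, 0.738, 0.0, -0.0]
ft_force: [-0.4, 0.4, -0.3]
grip_width: 1.002
```

```bash
cat >> h.py <<'E'
from scipy.spatial.transform import Rotation as R
def st():
    o=manip.get_obs(); r=R.from_quat(o['ee_rot']); M=r.as_matrix()
    print('t %.2f pos'%o['clock'],o['position'],'xyaw %.2f'%np.degrees(np.arctan2(M[1,0],M[0,0])),'zdir',M[:,2],'F',o['ft_force'],'T',o['torque'],'w %.3f'%o['grip_width'])
    return o['position'],M
def to(target,yaw=None):
    p,M=st(); d=M.T@(np.array(target)-p); print('tool shift units',d/.2)
    if yaw is not None:
        dy=-(yaw-np.degrees(np.arctan2(M[1,0],M[0,0]))); print('turn z units',((dy+180)%360-180)/45)
def wr(name):
    o=manip.get_obs(); T=np.eye(4); T[:3,:3]=R.from_quat(o['ee_rot']).as_matrix(); T[:3,3]=o['position']
    im=cams.camera('wrist'); cv2.imwrite(f'pics/{name}.png',im[:,:,::-1]); np.save(f'pics/{name}.npy',T@cams.camera_info('wrist')['tool_from_camera'])
E
python3 - <<'E'
from h import *
to([.5676,-.1659,.15],-94.9); wr('w1')
T=np.load('pics/w1.npy'); j=[ 0.5732,-0.0963,-0.0853]
print(proj('wrist',loc(j,[(.025,-.070,.058),(-.025,-.070,.058),(.06,-.18,.044),(.06,.16,.044),(-.08,.16,.044)]),T=T))
E
```

```text
t 1.90 pos [ 0.5661 -0.1661  0.231 ] xyaw -95.17 zdir [-0.0005  0.     -1.    ] F [-0.3987  0.3693 -0.3109] T [ 0.0049 -0.0174 -0.0195] w 1.002
tool shift units [-0.0019 -0.0076  0.4051]
turn z units -0.005907006196736751
[[273.9755 157.944 ]
 [274.2907 204.1049]
 [380.6971 121.0833]
 [ 50.6707 122.7567]
 [ 79.5878 245.2568]]
```

View pics/w1.png

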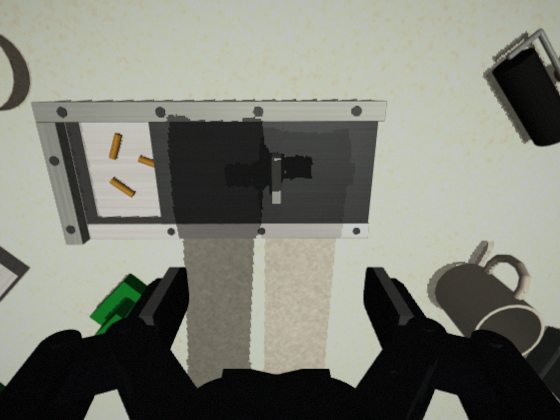

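The wrist view shows the open cover, the tab top at (276,157)–(277,204) and the fences, all within about 2 px of prediction. Going down on the tab.

Call:
move_arm(
  claw=[1,1,1,1,1,1,1],
  dp=[
    [0,-0.008,0.17],
    [0,0,0.17],
    [0,0,0.17],
    [0,0,0.17],
    [0,0,0.17],
    [0,0,0.12],
    [0,0,0],
  ],
  turn=[
    [0,0,-0.006],
    [0,0,0],
    [0,0,0],
    [0,0,0],
    [0,0,0],
    [0,0,0],
    [0,0,0],
  ],
)

```text
clock: 2.53
position: [0.5642, -0.1656, 0.032]
ee_rot: [-0.679, 0.734, 0.004, -0.002]
ft_force: [-1.3, -0.5, -0.2]
grip_width: 0.998
```

Call:
move_arm(
  grip_force=25,
  claw=[0.6,0.3,0,0,0,0,0,0],
  dp=[
    [0,0,0],
    [0,0,0],
    [0,0,0],
    [0,0,0],
    [0,0,0],
    [0,0,0],
    [0,0,0],
    [0,0,0],
  ],
  turn=[
    [0,0,0],
    [0,0,0],
    [0,0,0],
    [0,0,0],
    [0,0,0],
    [0,0,0],
    [0,0,0],
    [0,0,0],
  ],
)

```text
clock: 3.2
position: [0.5682, -0.1665, 0.0382]
ee_rot: [-0.678, 0.735, -0.001, 0.0]
ft_force: [-1.7, 0.3, 6.6]
grip_width: 0.107
```

```bash
python3 - <<'E'
from h import *
st()
E
```

```text
t 3.20 pos [ 0.5682 -0.1665  0.0382] xyaw -94.68 zdir [ 0.001  -0.0004 -1.    ] F [-1.6788  0.2528  6.6196] T [ 0.1068  0.3507 -0.1735] w 0.107
```

Tab gripped (opening about 9 mm). Now sliding it shut.

Call:
move_arm(
  claw=[0,0,0,0,0,0,0,0],
  dp=[
    [-0.06,0,0],
    [-0.06,0,0],
    [-0.06,0,0],
    [-0.06,0,0],
    [-0.06,0,0],
    [-0.06,0,0],
    [-0.06,0,0],
    [0,0,0],
  ],
  turn=[
    [0,0,0],
    [0,0,0],
    [0,0,0],
    [0,0,0],
    [0,0,0],
    [0,0,0],
    [0,0,0],
    [0,0,0],
  ],
)

```text
clock: 3.87
position: [0.5759, -0.0796, 0.0382]
ee_rot: [-0.679, 0.734, -0.0, 0.001]
ft_force: [2.3, 1.7, 6.2]
grip_width: 0.109
```

Call:
move_arm(
  claw=[0,0,0,0,0,0,0,0],
  dp=[
    [-0.01,0,0],
    [-0.01,0,0],
    [-0.01,0,0],
    [-0.01,0,0],
    [-0.005,0,0],
    [0,0,0],
    [0,0,0],
    [0,0,0],
  ],
  turn=[
    [0,0,0],
    [0,0,0],
    [0,0,0],
    [0,0,0],
    [0,0,0],
    [0,0,0],
    [0,0,0],
    [0,0,0],
  ],
)

```text
clock: 4.53
position: [0.5762, -0.0768, 0.0382]
ee_rot: [-0.677, 0.736, -0.002, -0.0]
ft_force: [1.8, -6.5, 6.5]
grip_width: 0.109
```

```bash
python3 - <<'E'
from h import *
p,M=st(); j=[ 0.5732,-0.0963,-0.0853]
c,s=np.cos(j[2]),np.sin(j[2]); d=p[:2]-j[:2]; print('jig',c*d[0]+s*d[1],-s*d[0]+c*d[1])
E
```

```text
t 4.53 pos [ 0.5762 -0.0768  0.0382] xyaw -94.80 zdir [ 0.002  -0.0028 -1.    ] F [ 1.8209 -6.4539  6.5387] T [-1.3146 -0.3415 -0.1152] w 0.109
jig 0.0013315415614601844 0.019705337835849785
```

Call:
move_arm(
  claw=[0,0,0,0,0,0,0],
  dp=[
    [-0.01,0,0],
    [-0.01,0,0],
    [-0.01,0,0],
    [0,0,0],
    [0,0,0],
    [0,0,0],
    [0,0,0],
  ],
  turn=[
    [0,0,0],
    [0,0,0],
    [0,0,0],
    [0,0,0],
    [0,0,0],
    [0,0,0],
    [0,0,0],
  ],
)

```text
clock: 5.12
position: [0.5762, -0.0767, 0.0382]
ee_rot: [-0.675, 0.738, -0.004, -0.003]
ft_force: [0.6, -23.0, 8.0]
grip_width: 0.111
```

```bash
python3 - <<'E'
from h import *
st(); im=cams.camera('scene')[165:285,185:315,::-1]; cv2.imwrite('pics/s1.png',cv2.resize(im,None,fx=5,fy=5,interpolation=cv2.INTER_CUBIC))
E
```

```text
t 5.12 pos [ 0.5762 -0.0767  0.0382] xyaw -95.05 zdir [ 0.0012 -0.0088 -1.    ] F [  0.557  -23.0081   8.0291] T [-4.6329  0.0137 -0.0179] w 0.111
```

View pics/s1.png

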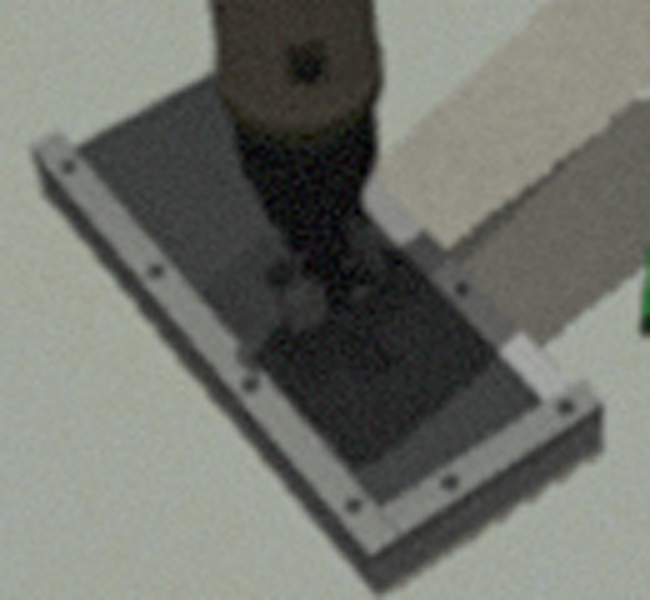

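The cover is hard against its stop: 17 N more push moved it 0.1 mm, and the picture shows the dark plate filling the well up to the side fence. Easing off and releasing.

Call:
move_arm(
  claw=[0,0,0.3,0.6,0.8,0.8,0.8,0.8],
  dp=[
    [0.02,0,0],
    [0.015,0,0],
    [0,0,0],
    [0,0,0],
    [0,0,0],
    [0,0,-0.1],
    [0,0,-0.15],
    [0,0,-0.2],
  ],
  turn=[
    [0,0,0],
    [0,0,0],
    [0,0,0],
    [0,0,0],
    [0,0,0],
    [0,0,0],
    [0,0,0],
    [0,0,0],
  ],
)

```text
clock: 5.83
position: [0.573, -0.0741, 0.1254]
ee_rot: [-0.678, 0.735, 0.002, -0.002]
ft_force: [1.2, -0.1, -0.6]
grip_width: 0.802
```

Call:
move_arm(
  claw=[1,1,1,1,1,1,1,1],
  dp=[
    [0,0,-0.2],
    [0,0,-0.2],
    [0,0,-0.1],
    [0,0,0],
    [0,0,0],
    [0,0,0],
    [0,0,0],
    [0,0,0],
  ],
  turn=[
    [0,0,-0.15],
    [0,0,-0.15],
    [0,0,-0.15],
    [0,0,-0.15],
    [0,0,-0.15],
    [0,0,-0.15],
    [0,0,-0.15],
    [0,0,-0.15],
  ],
)

```text
clock: 6.5
position: [0.5748, -0.0743, 0.2268]
ee_rot: [0.939, -0.344, -0.001, 0.0]
ft_force: [-0.4, 0.3, -0.2]
grip_width: 1.001
```

Call:
move_arm(
  claw=[1,1,1,1,1,1,1,1],
  dp=[
    [0,0,0],
    [0,0,0],
    [0,0,0],
    [0,0,0],
    [0,0,0],
    [0,0,0],
    [0,0,0],
    [0,0,0],
  ],
  turn=[
    [0,0,-0.15],
    [0,0,-0.15],
    [0,0,-0.15],
    [0,0,-0.15],
    [0,0,-0.15],
    [0,0,-0.15],
    [0,0,-0.15],
    [0,0,-0.15],
  ],
)

```text
clock: 7.17
position: [0.5749, -0.0743, 0.2268]
ee_rot: [0.993, 0.119, -0.001, -0.0]
ft_force: [0.6, -0.4, 1.0]
grip_width: 1.008
```

```bash
python3 - <<'E'
from h import *
to([.4562,.2285,.2],39); print(manip.get_obs()['joint_pos']); wr('w2')
E
```

```text
t 7.17 pos [ 0.5749 -0.0743  0.2268] xyaw 13.72 zdir [-0.0012  0.0001 -1.    ] F [ 0.5858 -0.4092  0.985 ] T [-0.0125 -0.0086 -0.0335] w 1.008
tool shift units [-0.2172 -1.6115  0.1348]
turn z units -0.5618215204062318
[ 0.6262  0.3126 -0.7033  1.5613  0.2053  1.3445  0.1398]
```

View pics/w2.png

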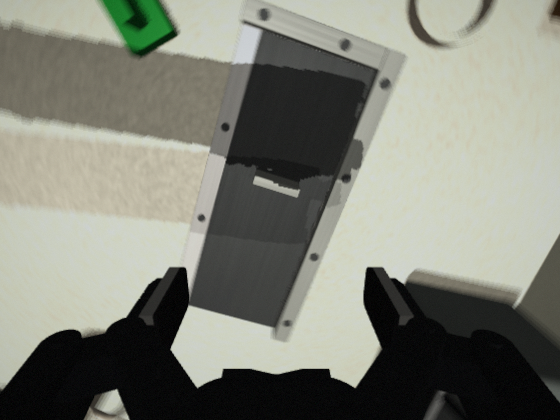

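The cover is shut, with no well showing between it and the side fence near (350,40) and the tab at (277,183). Going to the holder.

Call:
move_arm(
  claw=[1,1,1,1,1,1,1,1],
  dp=[
    [-0.022,-0.16,0],
    [-0.022,-0.16,0],
    [-0.022,-0.16,0],
    [-0.022,-0.16,0],
    [-0.022,-0.16,0],
    [-0.022,-0.16,0],
    [-0.022,-0.16,0],
    [-0.022,-0.16,0],
  ],
  turn=[
    [0,0,0],
    [0,0,0],
    [0,0,0],
    [0,0,0],
    [0,0,0],
    [0,0,0],
    [0,0,0],
    [0,0,0],
  ],
)

```text
clock: 7.88
position: [0.4808, 0.1677, 0.2271]
ee_rot: [0.993, 0.115, -0.0, 0.0]
ft_force: [0.5, 0.5, 0.3]
grip_width: 0.999
```

Call:
move_arm(
  claw=[1,1,1,1,1,1,1],
  dp=[
    [-0.022,-0.16,0],
    [-0.022,-0.16,0],
    [0,0,0],
    [0,0,0],
    [0,0,0],
    [0,0,0],
    [0,0,0],
  ],
  turn=[
    [0,0,0],
    [0,0,0],
    [0,0,-0.14],
    [0,0,-0.14],
    [0,0,-0.14],
    [0,0,-0.14],
    [0,0,0],
  ],
)

```text
clock: 8.47
position: [0.4582, 0.2266, 0.227]
ee_rot: [0.943, 0.332, -0.0, 0.0]
ft_force: [-0.2, -1.4, 0.5]
grip_width: 1.001
```

```bash
python3 - <<'E'
from h import *
to([.4562,.2285,.2],39); print(manip.get_obs()['joint_pos']); wr('w3')
T=np.load('pics/w3.npy'); d=[.4562,.2285,.68]
P=np.array([(25,40,22),(-25,40,22),(-25,-40,22),(25,-40,22),(6,25,56),(-6,25,56),(-6,-25,56),(6,-25,56)])/1e3
print(proj('wrist',loc(d,P),T=T))
im=cv2.imread('pics/w3.png'); cv2.imwrite('pics/w3c.png',cv2.resize(im[60:260,200:400],None,fx=3,fy=3,interpolation=cv2.INTER_CUBIC))
E
```

```text
t 8.47 pos [0.4582 0.2266 0.227 ] xyaw 38.72 zdir [-0.0007 -0.0003 -1.    ] F [-0.2262 -1.3535  0.5098] T [ 0.0478  0.0233 -0.0059] w 1.001
tool shift units [-0.002  -0.0135  0.1349]
turn z units -0.006201499956787555
[ 0.3342  0.1909 -0.9711  1.7231  0.1625  1.3139  0.0057]
[[298.965  136.6035]
 [253.6289 136.793 ]
 [255.4906 205.2943]
 [297.5962 205.1398]
 [282.2788 155.7041]
 [270.4579 155.7518]
 [270.9185 202.4204]
 [282.1541 202.379 ]]
```

View pics/w3.png

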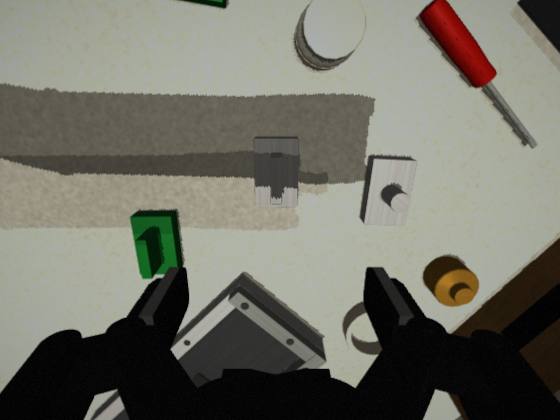

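View pics/w3c.png

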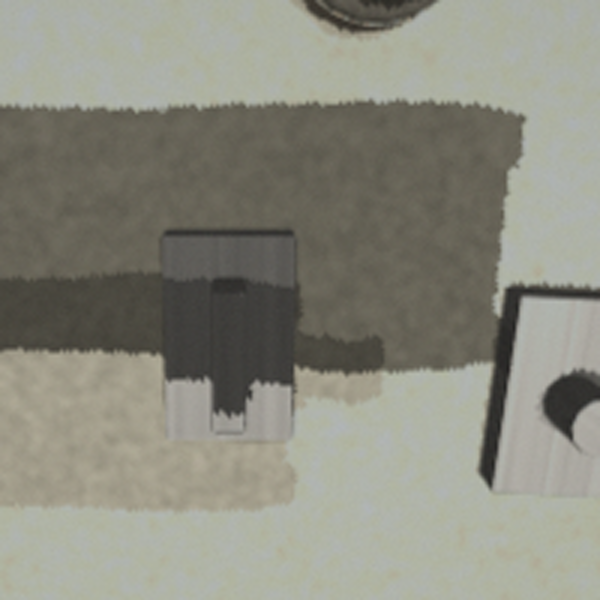

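The slab corners at (254,137), (298,137), (255,206) and (298,206) agree with the fit within about 1.5 px. The rib is dark in shadow at col 276, and the post holder is clear to the right. Descending to grip the rib.

Call:
move_arm(
  claw=[0.9,0.8,0.7,0.7,0.7,0.7,0.7,0.7],
  dp=[
    [-0.002,-0.007,0.17],
    [0,0,0.17],
    [0,0,0.17],
    [0,0,0.17],
    [0,0,0.15],
    [0,0,0.1],
    [0,0,0.06],
    [0,0,0],
  ],
  turn=[
    [0,0,-0.006],
    [0,0,0],
    [0,0,0],
    [0,0,0],
    [0,0,0],
    [0,0,0],
    [0,0,0],
    [0,0,0],
  ],
)

```text
clock: 9.18
position: [0.456, 0.2267, 0.0271]
ee_rot: [0.944, 0.331, -0.002, -0.0]
ft_force: [-0.3, 0.0, 0.6]
grip_width: 0.699
```

Call:
move_arm(
  grip_force=70,
  claw=[0.5,0.3,0.1,0,0,0,0,0],
  dp=[
    [0,0,0],
    [0,0,0],
    [0,0,0],
    [0,0,0],
    [0,0,0],
    [0,0,0],
    [0,0,0],
    [0,0,0],
  ],
  turn=[
    [0,0,0],
    [0,0,0],
    [0,0,0],
    [0,0,0],
    [0,0,0],
    [0,0,0],
    [0,0,0],
    [0,0,0],
  ],
)

```text
clock: 9.85
position: [0.4583, 0.2276, 0.0305]
ee_rot: [0.943, 0.332, 0.001, 0.0]
ft_force: [-1.0, -2.2, 7.5]
grip_width: 0.125
```

```bash
python3 - <<'E'
from h import *
st()
E
```

```text
t 9.85 pos [0.4583 0.2276 0.0305] xyaw 38.77 zdir [ 0.0021  0.0002 -1.    ] F [-1.0416 -2.2447  7.4805] T [-0.1882  0.2017 -0.0049] w 0.125
```

Call:
move_arm(
  claw=[0,0,0,0,0,0,0,0],
  dp=[
    [0,0,-0.05],
    [0,0,-0.1],
    [0,0,-0.15],
    [0,0,-0.15],
    [0,0,-0.15],
    [0,0,0],
    [0,0,0],
    [0,0,0],
  ],
  turn=[
    [0,0,0],
    [0,0,0],
    [0,0,0],
    [0,0,0],
    [0,0,0.1],
    [0,0,0.12],
    [0,0,0.12],
    [0,0,0.12],
  ],
)

```text
clock: 10.52
position: [0.4574, 0.2273, 0.1504]
ee_rot: [0.988, 0.155, 0.001, 0.0]
ft_force: [-0.2, -0.2, -4.2]
grip_width: 0.129
```

Call:
move_arm(
  claw=[0,0,0,0,0,0],
  dp=[
    [0,0,0],
    [0,0,0],
    [0,0,0],
    [0,0,0],
    [0,0,0],
    [0,0,0],
  ],
  turn=[
    [0,0,0.12],
    [0,0,0.12],
    [0,0,0.12],
    [0,0,0.12],
    [0,0,0.03],
    [0,0,0],
  ],
)

```text
clock: 11.02
position: [0.4572, 0.2274, 0.1496]
ee_rot: [0.999, -0.042, 0.0, 0.0]
ft_force: [-0.3, 0.2, -3.6]
grip_width: 0.126
```

```bash
python3 - <<'E'
from h import *
j=[.573,-.0987,-.0853]
t=loc(j,[(.035,.120,0)])[0]; print('home',t)
t=loc(j,[(.023,.108,.15)])[0]; to(t,-4.9); print(manip.get_obs()['joint_pos']); wr('w4')
E
```

```text
home [0.6181 0.0179 0.    ]
t 11.02 pos [0.4572 0.2274 0.1496] xyaw -4.79 zdir [ 0.0001 -0.0003 -1.    ] F [-0.2665  0.2479 -3.5574] T [ 0.0036 -0.0369 -0.0106] w 0.126
tool shift units [ 0.8291  1.0366 -0.0014]
turn z units 0.0024806315564477347
[ 0.2044  0.2417 -0.8411  1.8284  0.1964  1.1576 -0.7854]
```

View pics/w4.png

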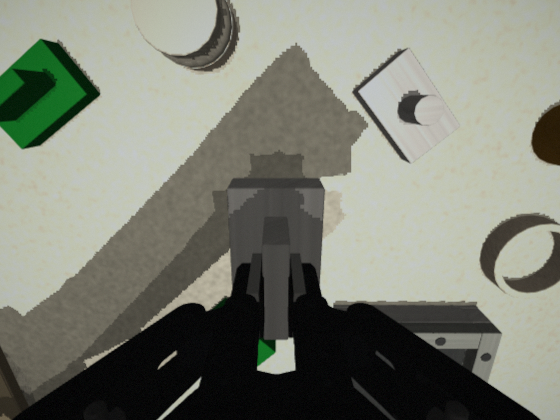

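The holder is held level by its rib, slab end at (230–325,185). Carrying it above the corner, 12 mm short of both fences.

Call:
move_arm(
  claw=[0,0,0,0,0,0,0,0],
  dp=[
    [0.1,0.125,0],
    [0.1,0.125,0],
    [0.1,0.125,0],
    [0.1,0.125,0],
    [0.1,0.125,0],
    [0.1,0.125,0],
    [0.1,0.125,0],
    [0.1,0.125,0],
  ],
  turn=[
    [0,0,0],
    [0,0,0],
    [0,0,0],
    [0,0,0],
    [0,0,0],
    [0,0,0],
    [0,0,0],
    [0,0,0],
  ],
)

```text
clock: 11.73
position: [0.6005, 0.013, 0.1493]
ee_rot: [0.999, -0.041, -0.0, 0.0]
ft_force: [0.2, 1.2, -3.3]
grip_width: 0.127
```

Call:
move_arm(
  claw=[0,0,0,0],
  dp=[
    [0.03,0.035,0],
    [0,0,0],
    [0,0,0],
    [0,0,0],
  ],
  turn=[
    [0,0,0.002],
    [0,0,0],
    [0,0,0],
    [0,0,0],
  ],
)

```text
clock: 12.07
position: [0.6048, 0.0086, 0.1493]
ee_rot: [0.999, -0.042, -0.0, -0.0]
ft_force: [-0.3, 0.6, -4.0]
grip_width: 0.127
```

```bash
python3 - <<'E'
from h import *
j=[.573,-.0987,-.0853]
t=loc(j,[(.023,.108,.0585)])[0]; to(t,-4.9); print(manip.get_obs()['joint_pos']); wr('w5')
T=np.load('pics/w5.npy')
print(proj('wrist',loc(j,[(.06,.16,.044),(-.08,.16,.044),(.06,-.18,.044)]),T=T))
im=cams.camera('scene')[165:285,185:315,::-1]; cv2.imwrite('pics/s5.png',cv2.resize(im,None,fx=5,fy=5,interpolation=cv2.INTER_CUBIC))
E
```

```text
t 12.07 pos [0.6048 0.0086 0.1493] xyaw -4.77 zdir [-0.0005  0.0008 -1.    ] F [-0.304   0.6181 -3.973 ] T [0.0287 0.0009 0.0566] w 0.127
tool shift units [0.0026 0.0086 0.454 ]
turn z units 0.002915732406623622
[ 0.4418  0.4281 -0.6762  1.5913  0.2792  1.2215 -0.3699]
[[323.2891 141.6172]
 [146.2685 141.2364]
 [307.8434 440.767 ]]
```

View pics/w5.png

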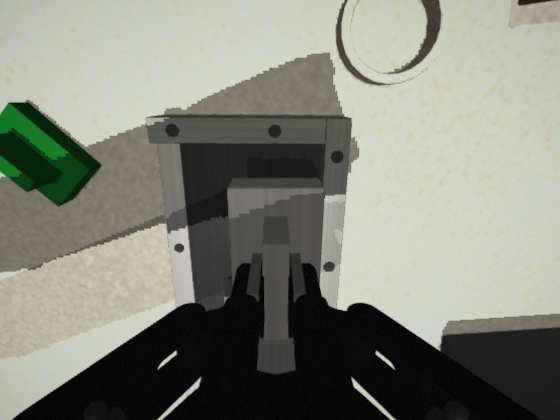

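View pics/s5.png

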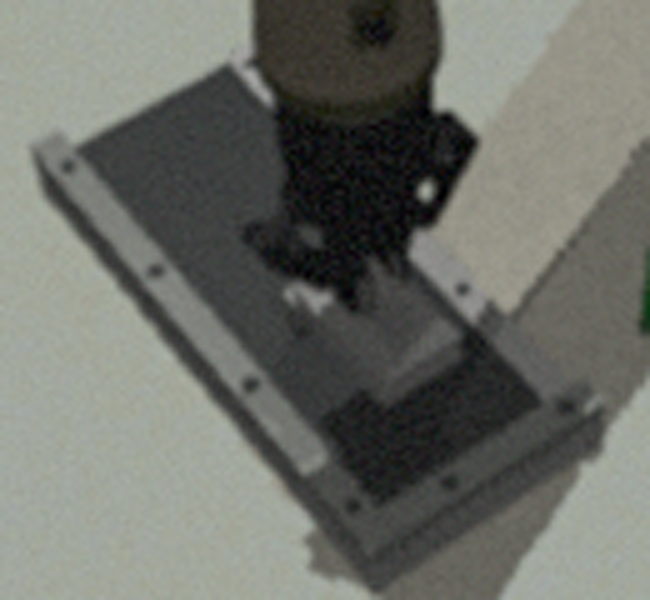

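The wrist view shows the empty corner's inner edge at (325,142), as predicted, with the holder short of both fences. Lowering.

Call:
move_arm(
  claw=[0,0,0,0,0,0,0,0],
  dp=[
    [0,0.004,0.12],
    [0,0,0.12],
    [0,0,0.1],
    [0,0,0.06],
    [0,0,0.02],
    [0,0,0.01],
    [0,0,0],
    [0,0,0],
  ],
  turn=[
    [0,0,0.003],
    [0,0,0],
    [0,0,0],
    [0,0,0],
    [0,0,0],
    [0,0,0],
    [0,0,0],
    [0,0,0],
  ],
)

```text
clock: 12.83
position: [0.6061, 0.0065, 0.0646]
ee_rot: [0.999, -0.044, 0.001, -0.0]
ft_force: [0.4, 0.5, -3.0]
grip_width: 0.126
```

Call:
move_arm(
  claw=[0,0,0,0,0,0,0,0],
  dp=[
    [0,0,0.01],
    [0,0,0.01],
    [0,0,0.01],
    [0,0,0.01],
    [0,0,0],
    [0,0,0],
    [0,0,0],
    [0,0,0],
  ],
  turn=[
    [0,0,0],
    [0,0,0],
    [0,0,0],
    [0,0,0],
    [0,0,0],
    [0,0,0],
    [0,0,0],
    [0,0,0],
  ],
)

```text
clock: 13.5
position: [0.6058, 0.0065, 0.0585]
ee_rot: [0.999, -0.044, 0.001, 0.001]
ft_force: [-12.1, -1.4, 24.6]
grip_width: 0.123
```

```bash
python3 - <<'E'
from h import *
st(); wr('w6')
E
```

```text
t 13.50 pos [0.6058 0.0065 0.0585] xyaw -5.07 zdir [ 0.0015 -0.0012 -1.    ] F [-12.1327  -1.4337  24.6323] T [-0.2536  2.7983 -0.0272] w 0.123
```

View pics/w6.png

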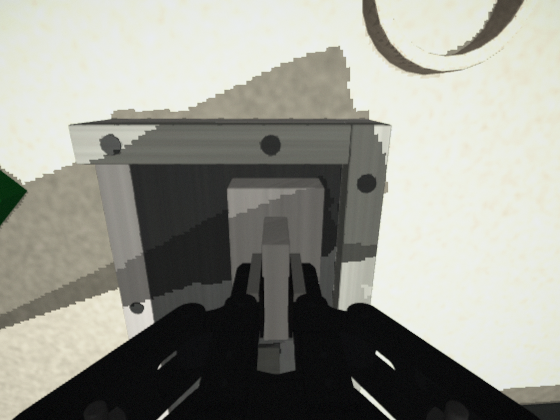

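It rests on the cover; the gap to the back fence is about 18 px and to the side fence about 15 px. Easing the down force, then sliding towards the back fence.

Call:
move_arm(
  claw=[0,0,0,0,0,0,0,0],
  dp=[
    [0,0,-0.007],
    [0.01,0,0],
    [0.01,0,0],
    [0.01,0,0],
    [0.01,0,0],
    [0.01,0,0],
    [0,0,0],
    [0,0,0],
  ],
  turn=[
    [0,0,0],
    [0,0,0],
    [0,0,0],
    [0,0,0],
    [0,0,0],
    [0,0,0],
    [0,0,0],
    [0,0,0],
  ],
)

```text
clock: 14.22
position: [0.6154, 0.0059, 0.0585]
ee_rot: [0.999, -0.044, 0.0, 0.0]
ft_force: [-9.9, 1.3, 14.8]
grip_width: 0.125
```

```bash
python3 - <<'E'
from h import *
st()
E
```

```text
t 14.22 pos [0.6154 0.0059 0.0585] xyaw -5.05 zdir [ 0.0004 -0.0004 -1.    ] F [-9.8724  1.3358 14.7537] T [-0.0951  1.9017 -0.0295] w 0.125
```

Call:
move_arm(
  claw=[0,0,0,0,0,0,0,0],
  dp=[
    [0,0,-0.005],
    [0.005,0,0],
    [0.005,0,0],
    [0.005,0,0],
    [0.005,0,0],
    [0.005,0,0],
    [0,0,0],
    [0,0,0],
  ],
  turn=[
    [0,0,0],
    [0,0,0],
    [0,0,0],
    [0,0,0],
    [0,0,0],
    [0,0,0],
    [0,0,0],
    [0,0,0],
  ],
)

```text
clock: 14.88
position: [0.6185, 0.0054, 0.0586]
ee_rot: [0.999, -0.044, -0.002, 0.0]
ft_force: [-17.4, 0.3, 18.4]
grip_width: 0.123
```

```bash
python3 - <<'E'
from h import *
st()
E
```

```text
t 14.88 pos [0.6185 0.0054 0.0586] xyaw -5.05 zdir [-0.0039 -0.0008 -1.    ] F [-17.4325   0.2978  18.436 ] T [ 0.003   3.6091 -0.0174] w 0.123
```

Back fence contact. Easing the push there a little and sliding to the side fence.

Call:
move_arm(
  claw=[0,0,0,0,0,0,0,0],
  dp=[
    [-0.012,0,-0.004],
    [0,-0.01,0],
    [0,-0.01,0],
    [0,-0.01,0],
    [0,-0.01,0],
    [0,-0.01,0],
    [0,0,0],
    [0,0,0],
  ],
  turn=[
    [0,0,0],
    [0,0,0],
    [0,0,0],
    [0,0,0],
    [0,0,0],
    [0,0,0],
    [0,0,0],
    [0,0,0],
  ],
)

```text
clock: 15.55
position: [0.6191, 0.0159, 0.0586]
ee_rot: [0.999, -0.044, 0.0, -0.0]
ft_force: [-0.0, -0.8, 2.2]
grip_width: 0.127
```

```bash
python3 - <<'E'
from h import *
st()
E
```

```text
t 15.55 pos [0.6191 0.0159 0.0586] xyaw -5.03 zdir [ 0.0008  0.0007 -1.    ] F [-0.003  -0.8236  2.207 ] T [-0.2933 -0.1311 -0.0573] w 0.127
```

Low forces now. Pushing on to the side fence.

Call:
move_arm(
  claw=[0,0,0,0,0,0,0,0],
  dp=[
    [0,-0.01,0],
    [0,-0.01,0],
    [0,-0.01,0],
    [0,-0.01,0],
    [0,0,0],
    [0,0,0],
    [0,0,0],
    [0,0,0],
  ],
  turn=[
    [0,0,0],
    [0,0,0],
    [0,0,0],
    [0,0,0],
    [0,0,0],
    [0,0,0],
    [0,0,0],
    [0,0,0],
  ],
)

```text
clock: 16.22
position: [0.6193, 0.0165, 0.0589]
ee_rot: [0.999, -0.047, -0.001, 0.004]
ft_force: [-7.7, -19.4, 11.5]
grip_width: 0.124
```

```bash
python3 - <<'E'
from h import *
st(); wr('w7')
im=cv2.imread('pics/w7.png'); cv2.imwrite('pics/w7c.png',cv2.resize(im[110:260,200:400],None,fx=4,fy=4,interpolation=cv2.INTER_CUBIC))
E
```

```text
t 16.22 pos [0.6193 0.0165 0.0589] xyaw -5.34 zdir [-0.0014 -0.008  -1.    ] F [ -7.6879 -19.4422  11.479 ] T [-4.3102  1.3997  0.1657] w 0.124
```

View pics/w7c.png

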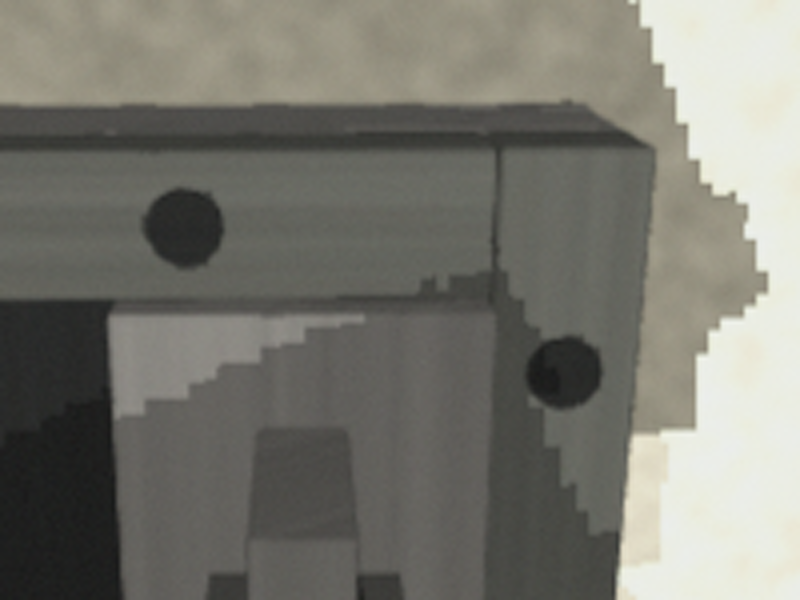

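Both fences look touched, with the slab's right edge on the back fence at crop col ~490 and its end on the side fence at row ~303. The push tilts the tool about 0.5°, so I level it and seat each side in turn.

Call:
move_arm(
  claw=[0,0,0,0,0,0,0,0],
  dp=[
    [0,0.012,0],
    [0,0.006,0],
    [0.008,0,0],
    [0.008,0,0],
    [0.006,0,0],
    [0,0,0],
    [0,0,0],
    [0,0,0],
  ],
  turn=[
    [0.005,0.002,0],
    [0.005,0,0],
    [0,0.002,0],
    [0,0,0],
    [0,0,0],
    [0,0,0],
    [0,0,0],
    [0,0,0],
  ],
)

```text
clock: 16.93
position: [0.6195, 0.0162, 0.0586]
ee_rot: [0.999, -0.045, -0.003, -0.001]
ft_force: [-26.3, -11.2, 25.6]
grip_width: 0.126
```

```bash
python3 - <<'E'
from h import *
st()
E
```

```text
t 16.93 pos [0.6195 0.0162 0.0586] xyaw -5.16 zdir [-0.0054  0.0022 -1.    ] F [-26.3146 -11.1827  25.6264] T [-2.6408  5.5914  0.0799] w 0.126
```

Call:
move_arm(
  claw=[0,0,0,0,0,0,0,0],
  dp=[
    [-0.008,0,-0.003],
    [0,0,0],
    [0,-0.008,0],
    [0,-0.006,0],
    [0,0,0],
    [0,0,0],
    [0,0,0],
    [0,0,0],
  ],
  turn=[
    [0,0.003,0],
    [0,0.003,0],
    [0,0,0],
    [0,0,0],
    [0,0,0],
    [0,0,0],
    [0,0,0],
    [0,0,0],
  ],
)

```text
clock: 17.6
position: [0.6194, 0.0163, 0.0586]
ee_rot: [0.999, -0.046, 0.001, 0.0]
ft_force: [-16.5, -18.4, 15.9]
grip_width: 0.123
```

```bash
python3 - <<'E'
from h import *
st()
E
```

```text
t 17.60 pos [0.6194 0.0163 0.0586] xyaw -5.28 zdir [ 0.0016 -0.0007 -1.    ] F [-16.5309 -18.3606  15.8765] T [-3.917   3.7607  0.1235] w 0.123
```

Level, with about 17 N on each fence. One more seating cycle to make sure friction isn't hiding a gap: light on x, firm on y, then firm on x.

Call:
move_arm(
  claw=[0,0,0,0,0,0,0],
  dp=[
    [-0.012,0,-0.003],
    [-0.002,0,0],
    [0,-0.008,0],
    [0,0,0],
    [0,0,0],
    [0,0,0],
    [0,0,0],
  ],
  turn=[
    [0,0,0],
    [0,0,0],
    [0.003,0,0],
    [0,0,0],
    [0,0,0],
    [0,0,0],
    [0,0,0],
  ],
)

```text
clock: 18.18
position: [0.6191, 0.0166, 0.0589]
ee_rot: [0.999, -0.047, 0.003, -0.001]
ft_force: [-2.2, -19.9, 2.5]
grip_width: 0.125
```

```bash
python3 - <<'E'
from h import *
st()
E
```

```text
t 18.18 pos [0.6191 0.0166 0.0589] xyaw -5.35 zdir [ 0.0065  0.0009 -1.    ] F [ -2.2407 -19.8645   2.4939] T [-4.8146  0.6041  0.2084] w 0.125
```

Call:
move_arm(
  claw=[0,0,0,0,0,0,0],
  dp=[
    [0.01,0,0],
    [0.01,0,0],
    [0,0,0],
    [0,0,0],
    [0,0,0],
    [0,0,0],
    [0,0,0],
  ],
  turn=[
    [0,0,0],
    [0,0,0],
    [0,0,0],
    [0,0,0],
    [0,0,0],
    [0,0,0],
    [0,0,0],
  ],
)

```text
clock: 18.77
position: [0.6195, 0.0164, 0.0587]
ee_rot: [0.999, -0.046, -0.001, 0.0]
ft_force: [-22.5, -22.1, 17.3]
grip_width: 0.13
```

```bash
python3 - <<'E'
from h import *
st(); print(manip.get_obs()['joint_pos']); wr('w8')
im=cv2.imread('pics/w8.png'); cv2.imwrite('pics/w8c.png',cv2.resize(im[110:260,200:400],None,fx=4,fy=4,interpolation=cv2.INTER_CUBIC))
im=cams.camera('side')[165:245,220:360,::-1]; cv2.imwrite('pics/sd8.png',cv2.resize(im,None,fx=5,fy=5,interpolation=cv2.INTER_CUBIC))
im=cams.camera('scene')[:,:,::-1]; cv2.imwrite('pics/sc8.png',im)
E
```

```text
t 18.77 pos [0.6195 0.0164 0.0587] xyaw -5.32 zdir [-0.0013 -0.0003 -1.    ] F [-22.5244 -22.0647  17.2665] T [-4.7859  4.9033  0.2058] w 0.130
[ 0.3852  0.5519 -0.6326  1.629   0.359   1.0809 -0.441 ]
```

View pics/w8c.png

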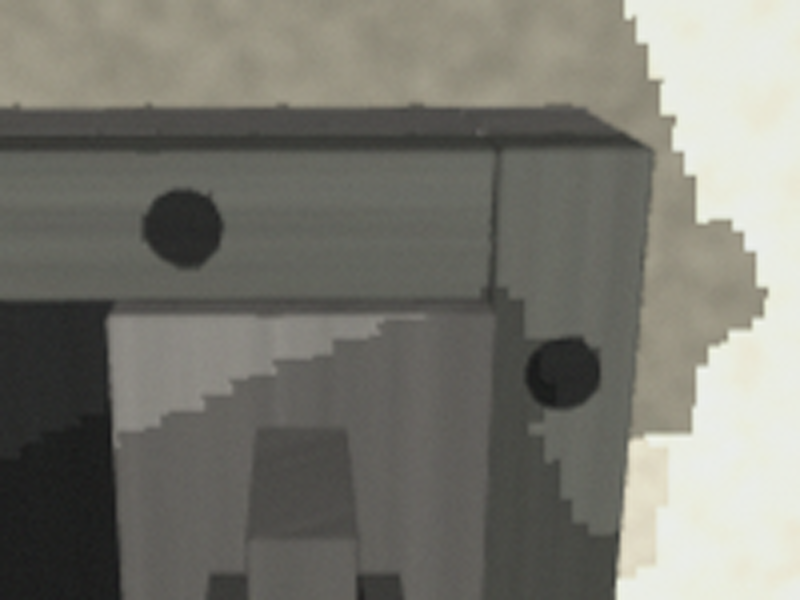

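View pics/sd8.png

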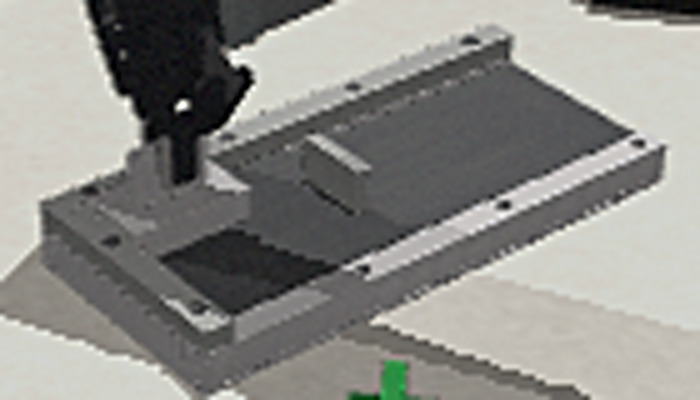

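View pics/sc8.png

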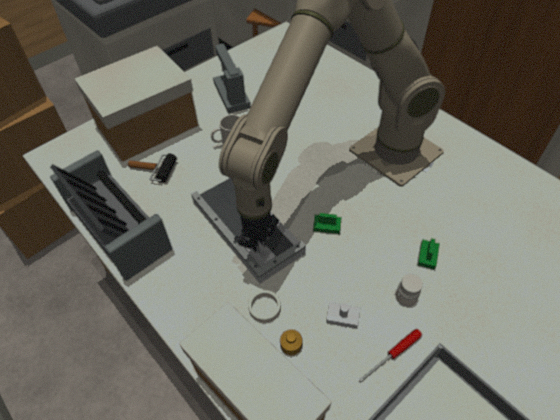

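The side view shows the tab forward with the cover shut and the holder flat in the corner; the other objects are unmoved. A small yaw moment (0.2 Nm) remains, so I trim the yaw to keep the long side flush.

Call:
move_arm(
  claw=[0,0,0,0,0,0],
  dp=[
    [0,0,0],
    [0,0,0],
    [0,0,0],
    [0,0,0],
    [0,0,0],
    [0,0,0],
  ],
  turn=[
    [0,0,-0.006],
    [0,0,0],
    [0,0,0],
    [0,0,0],
    [0,0,0],
    [0,0,0],
  ],
)

```text
clock: 19.42
position: [0.6194, 0.0164, 0.0587]
ee_rot: [0.999, -0.044, -0.001, 0.0]
ft_force: [-22.5, -20.6, 16.4]
grip_width: 0.126
```

```bash
python3 - <<'E'
from h import *
st()
E
```

```text
t 19.42 pos [0.6194 0.0164 0.0587] xyaw -5.07 zdir [-0.0013 -0.0002 -1.    ] F [-22.5196 -20.576   16.42  ] T [-4.6897  4.807   0.051 ] w 0.126
```

The yaw moment is down to 0.05 Nm (contact on one corner only would give over 1 Nm), so both faces lie flush. Handing in while still pressing.

```bash
python3 - <<'E'
from h import *
print(manip.hand_in()); st()
E
```

```text
the job is handed in; nothing more can be done
None
the job is handed in; nothing more can be done
```

The cover is shut and the ribbed die holder is pressed flat into the corner. I handed the job in at about 19.4 s with the arm still gripping and pressing.

**Cover:** I slid it shut by its tab until it met the stop. About 17 N more push moved it only 0.1 mm, and the pictures show no open well.

**Die holder:** I gripped it by the rib at 70 N, lowered it onto the closed cover, and seated it against each fence in turn.

**Last checks:**

| Check | Reading |
|---|---|
| Force against the back fence | about 22 N |
| Force against the side fence | about 21 N |
| Upward force from the cover | about 16 N |
| Tool tilt | under 0.1° |
| Yaw moment | 0.05 Nm |

- **Uncertain:** those forces are measured at the wrist, so they include some friction; the share that reaches each fence isn't known exactly. The tiny yaw moment suggests both faces lie flush.
- **Disagreed:** my camera estimate of the jig was about 2.4 mm off along the back fence, going by the gripped tab. I corrected for that, and contact came within about 1.5 mm of where I then expected it.
- **Other objects:** the scene picture taken before the final yaw trim showed everything else in place.
- **After hand-in:** I couldn't read the state any more, so nothing was checked after that point.

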